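Throttle to zero, then pull the train storage drawer out to its stop

ROBOT

A 6-joint arm with a two-finger parallel gripper is mounted at the origin on the work surface. World frame = base frame: x ahead of the robot, y to its left, z up, the work surface at z = 0. Lengths are in m, angles in rad, forces in N, time in s.
With the tool pointing down it reaches from about 0.375 to 0.75 m from the base axis. Payload 9 kg.
Tool frame: the origin (TCP) lies between the finger pads; the fingertips stand 14 mm ahead of it and the grasp point (between the pads) lies 5 mm behind it; z points along the fingers, y is the line along which they close (so a half turn about z gives the same grasp; the last joint's range is limited). The gripper opens to 85 mm and grips with 20 to 120 N. Pads are 22 mm wide; open, the fingers measure 114 mm over their backs; the gripper's body (76 mm by 85 mm) begins 54 mm behind the grasp point. The pads swing forward as they close: fully open they stand 13 mm farther back than shut.
Start: joints at [0.998, 0.104, 0.097, 1.564, 0, 1.353], TCP at [0.208, 0.563, 0.245] pointing down, gripper open.
Joint ranges: [-2.99, 2.99], [-0.84, 1.86], [-1.1, 1.16], [-1.84, 2.11], [-1.51, 1.56], [-3.14, 3.14]. Speed limits (rad/s): [2.22, 2.22, 2.57, 3.14, 3.14, 3.14].

INTERFACE

Orientations are given as a unit quaternion [w, x, y, z].
In Python, from workcell import robot, vision, ticket gives the robot as it stands. Calls block until the motion is done:
- robot.move_pose(position, orientation): joint-space move of the TCP to a pose.
- robot.line_to(position, orientation=None, vel=0.15): straight line of the TCP; orientation=None keeps the orientation; vel is the mean speed in m/s.
- robot.move_joints(angles): joint-space move.
- robot.grip(opening, effort=None): opening from 0.0 (shut) to 1.0 (fully open); effort is the grip in N (None keeps the last); returns when the fingers have stopped.
- robot.pause(seconds).
- robot.inverse_kinematics(position, orientation): joint angles nearest the present ones, or None.
- vision.get_image(name): name is "side" or "top"; returns (picture, depth): 420x560x3 uint8, red, green, blue; 420x560 float32, m along the optical axis (not along the pixel's ray), 0 where there is no reading.
- vision.camera_info(name): a dict with "camera_matrix" (3x3 intrinsics, pixels), "R" (3x3) and "t" (3): a world point X has camera coordinates R X + t. Camera axes: x right, y down, z forward; pixel columns grow to the right and rows downward; lengths in m; the calibration is good to about 2 mm. A picture is of the moment at which its call begins. camera_info takes no time and is no camera call.
A pose or a line that the arm cannot do raises robot.PlanningError and nothing moves.
- ticket.job_done(): hands the job in; it is judged then, once.
Readings, each from a call of its own:
- robot.get_time(): time.
- robot.get_joint_positions(): joint angles.
- robot.get_qvel(): joint speeds.
- robot.get_joint_torque(): joint torques, N m.
- robot.get_position(): TCP position.
- robot.get_tool_rot(): TCP orientation.
- robot.get_force(): force on the tool from outside, world axes, zero at the start.
- robot.get_ft_torque(): the same for the moment, N m.
- robot.get_finger_gap(): opening from 0.0 (shut) to 1.0 (fully open).
- robot.get_gripper_force(): force on a finger pad.
Only numpy, scipy, OpenCV 4.12 (cv2) and the standard library are available. Lean on these libraries where they do the work, as an engineer would, in place of code of your own. Each camera call takes 0.05 s, during which the arm holds its last target. There are 200 camera calls.

TASK

We want to get at the railcars in the train cabinet's drawer: turn the throttle knob of the train controller back until its pointer stands on the zero mark, and only then pull the drawer straight out until you feel it come up against its stop, past the catch that holds it open, and let go of it. The cabinet just stands loose on the table and must not be dragged along, and the grey railcar and the jar that stand beside it on the table stay where they are.

Things in the scene. Friction and masses are not known exactly. Their poses are not given: they have to be found in the camera images.
- cabinet_front (a point): Middle of the front upper edge, 125 mm above the table, of a loose grey cabinet, 260 deep (x) x 200 wide (y) x 125 mm high, 5.1 kg in all, held on the table by its weight only (a pull of more than about 25 N drags it). Its -x axis points out of the front, where the drawer comes out; z up. Two model tracks 6 mm high lie on the lid; the lower 40 mm of the front is a fixed board.
- drawer (a joint): Travel (m) of the drawer, 0 = shut, out along the cabinet's -x. A weak spring (2 to 4 N) draws it shut if let go short of its hidden catch. The stop, also hidden, is set anew each time, at 90 to 165 mm. The catch, felt from 28 to 5 mm short of it, takes 8 to 11 N in all to pull over, then the force falls; at the stop it rises steeply. Past the catch it stays open, 3 to 4 mm short of the stop.
- handle (a point): Middle of the drawer's handle: a level aluminium bar 12 mm thick, 110 mm long along the cabinet's y axis, 106 mm above the table, its centre line 42 mm out from the wooden drawer front (36 mm clear between; front 198 wide, from 42 to 122 mm above the table), on two 8 mm posts 50 mm left and right of its middle. Moves with the drawer; axes as the cabinet's.
- controller: Fixed grey box, 150 x 130 x 60 mm, origin at the centre of its underside, a black throttle knob amid its flat top on a white dial of 58 mm radius. Zero is the one long broad black mark on the dial (towards the controller's -x axis); the others are short and thin. The grey box of the same size with two flat switches and no knob, across the table, is not used.
- throttle (a joint): Angle of the throttle knob (rad): 0 = pointer on the zero mark; positive = pointer turned clockwise (seen from above) from the zero mark. It starts 1.7 to 2.6 clockwise of zero. It turns stiffly (0.06 N m), stays where left, and runs on freely past zero (ends at -0.6 and 3.0).
- knob_grip (a point): On the knob's axis, 8 mm below the top of its grip bar, 94 mm above the table. The bar is 56 x 16 mm, its top 102 mm above the table, on a 62 mm round skirt (top 71 mm above the table). The point turns with the knob: x lies along the bar; -x is the pointer (a white line on the bar's top and a small nose at that end).
- railcar_table: Grey model railcar, 130 x 32 x 42 mm high, on the table; origin at the centre of its underside.
- paint_jar: Small jar, 48 mm across, 60 mm high; origin at the centre of its underside.
Things that resemble listed ones, but are neither listed nor needed, are in the scene too. Leave any pink look-alike of the controller alone.

How it is judged:
On the way:
1. the throttle pointer stands on the zero mark (within 0.14 rad, 8 degrees) with the drawer still shut (under 10 mm open) (value of joint throttle between -0.14 and 0.14 rad and value of joint drawer below 0.01 m), for 0.3 s.
At the end, for the whole second after the job is handed in: The throttle pointer is within 0.14 rad (8 degrees) of the zero mark; the drawer, let go, is held by its catch: more than 70 mm open and at rest (under 10 mm/s) (value of joint throttle between -0.14 and 0.14 rad and value of joint drawer above 0.07 m and velocity of joint drawer between -0.01 and 0.01 m/s); the robot touches nothing.
It fails at once if the drawer is opened more than 20 mm while the throttle is off zero by more than 0.14 rad (value of joint drawer above 0.02 m and not (value of joint throttle between -0.14 and 0.14 rad)).
It fails at once if the cabinet is dragged or pushed more than 20 mm (distance of cabinet_front from where it was at the start of the episode above 0.02 m).
It fails at once if the grey railcar or the jar on the table is moved more than 30 mm (distance of any of railcar_table, paint_jar from where it was at the start of the episode above 0.03 m).
It also fails if it takes over 72 s, if anything falls off the work surface, if the arm or the gripper's body presses on something with over 40 N, if the wrist force passes 120 N, or if a joint passes its speed limit or range.

## Working session

There is one attempt and no reset: what is moved stays moved. The work goes in short steps, each a Python script; the robot and the scene stay as the last script left them, time stands still between calls to the robot, and variables do not carry over. Pictures are saved under pics/ and viewed, at most 10 in all, crops included, and the job is handed in when it is done.

```bash
mkdir -p pics; ls; python3 - <<'E'
from workcell import robot, vision
import cv2, numpy as np
for n in("top","side"):
    p,d=vision.get_image(n); np.savez(f'{n}0.npz',p=p,d=d)
    cv2.imwrite(f'pics/{n}0.png',cv2.cvtColor(p,cv2.COLOR_RGB2BGR))
    c=vision.camera_info(n); print(n,c['camera_matrix'].tolist(),(-c['R'].T@c['t']).round(3),c['R'].round(3).tolist())
print(robot.get_tool_rot(),robot.get_time(),robot.get_force())
E
```

```text
pics
top [[495.2364520731147, 0.0, 279.8422318272473], [0.0, 495.2364520731147, 212.02969955991847], [0.0, 0.0, 1.0]] [0.285 0.106 1.554] [[-0.079, -0.997, 0.004], [-0.976, 0.077, -0.203], [0.202, -0.02, -0.979]]
side [[386.8718346663202, 0.0, 282.8468466916121], [0.0, 386.8718346663202, 206.89709571977747], [0.0, 0.0, 1.0]] [ 0.328 -0.957  0.687] [[0.97, -0.241, -0.022], [-0.133, -0.453, -0.881], [0.202, 0.858, -0.472]]
[-2.39774612e-04  1.76480450e-01  9.84303956e-01 -5.62212057e-04] 0.1 [ 0.03708844 -0.00570109 -0.48816307]
```

View pics/top0.png

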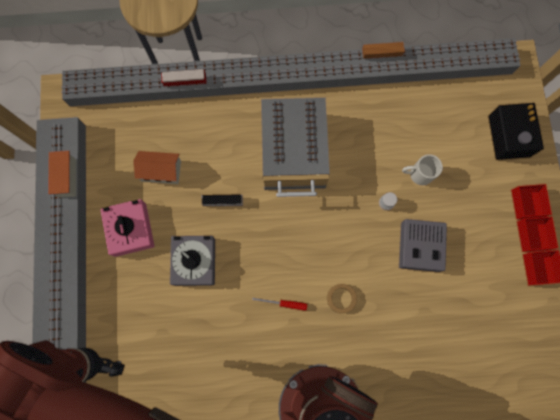

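View pics/side0.png

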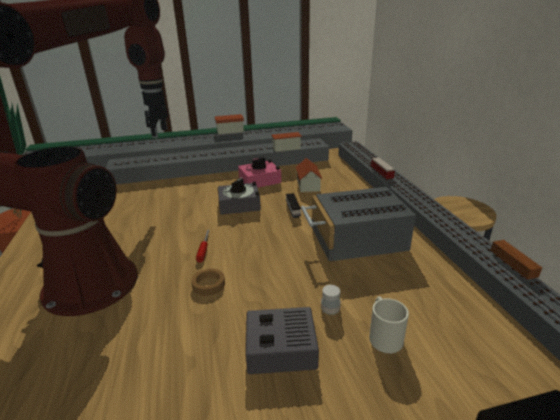

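The top view shows three similar boxes. The grey one with the white dial is at (192,260), the pink look-alike at (127,228), and the grey switch box with no knob at (423,245). The first fits: grey, white dial, black knob. The cabinet is at (295,140) with its handle at (296,190). The jar is at (389,201) and the railcar at (222,200). I'll enlarge the controller and measure.

```bash
cat > h.py <<'E'
import numpy as np, cv2
from workcell import robot, vision, ticket
def w2p(n,X):
    c=vision.camera_info(n); q=(c['R']@np.atleast_2d(X).T).T+c['t']; u=(c['camera_matrix']@q.T).T; return u[:,:2]/u[:,2:]
def p2w(n,uv,z):
    c=vision.camera_info(n); uv=np.atleast_2d(uv).astype(float)
    r=(np.linalg.inv(c['camera_matrix'])@np.c_[uv,np.ones(len(uv))].T).T@c['R']; o=-c['R'].T@c['t']
    return o+r*((z-o[2])/r[:,2])[:,None]
def cloud(n,d):
    c=vision.camera_info(n); v,u=np.mgrid[:d.shape[0],:d.shape[1]]
    q=np.stack([u,v,np.ones_like(u)],-1)@np.linalg.inv(c['camera_matrix']).T*d[...,None]
    return (q-c['t'])@c['R']
E
python3 - <<'E'
from h import *
z=np.load('top0.npz');p,d=z['p'],z['d'];P=cloud('top',d)
hsv=cv2.cvtColor(p,cv2.COLOR_RGB2HSV)
# dial
m=((hsv[...,1]<60)&(hsv[...,2]>120)).astype(np.uint8); m[:225]=0;m[295:]=0;m[:,:160]=0;m[:,225:]=0
pts=cv2.findNonZero(m)[:,0]; W=p2w('top',pts,.06)[:,:2]; 
c,r=cv2.minEnclosingCircle(W[:,None].astype(np.float32)); print('dial',c,r,len(W))
h=P[225:295,160:225]; k=h[...,2]
print('dial z',np.median(P[...,2][m>0]))
kn=(k>.09); print('knob top pts',kn.sum(),h[kn].mean(0))
box=(k>.045); q=h[box][:,:2].astype(np.float32); print('box',cv2.minAreaRect(q))
# cabinet
cr=P[85:205,250:340]; lid=(cr[...,2]>.115)&(cr[...,2]<.14); print('lid',cv2.minAreaRect(cr[lid][:,:2].astype(np.float32)),np.median(cr[lid][:,2]))
cr=P[178:205,265:325]; 
bm=(hsv[...,1]<70)&(hsv[...,2]>110); mm=bm[178:205,265:325]
ys,xs=np.nonzero(mm); W=p2w('top',np.c_[xs+265,ys+178],.112); print('bar',cv2.minAreaRect(W[:,:2].astype(np.float32)),len(xs),np.median(cr[mm][:,2]))
for n,(u,v) in dict(jar=(389,201),car=(222,200)).items():
    print(n,P[v,u])
A=cv2.resize(p[220:300,150:235],None,fx=7,fy=7,interpolation=cv2.INTER_CUBIC)
cv2.imwrite('pics/crop1.png',A[...,::-1])
B=cv2.resize(p[85:215,245:345],None,fx=4.5,fy=4.5,interpolation=cv2.INTER_CUBIC)
cv2.imwrite('pics/crop2.png',B[...,::-1])
E
```

```text
dial (0.4692619740962982, 0.35448572039604187) 0.05863755941390991 665
dial z 0.059415408047015575
knob top pts 124 [0.44219293 0.32115308 0.29989256]
box ((0.4305367171764374, 0.2544146180152893), (0.3762686252593994, 0.17458146810531616), 70.41133880615234)
lid ((0.7852858304977417, 0.01695726066827774), (0.2003011703491211, 0.30924665927886963), 87.12096405029297) 0.124369558483801
bar ((0.6516686677932739, 0.023611802607774734), (0.1200677901506424, 0.04804106429219246), 87.30792236328125) 261 0.10851459000869872
jar [ 0.60195602 -0.26436318  0.05778945]
car [0.65078855 0.25379203 0.036847  ]
```

View pics/crop1.png

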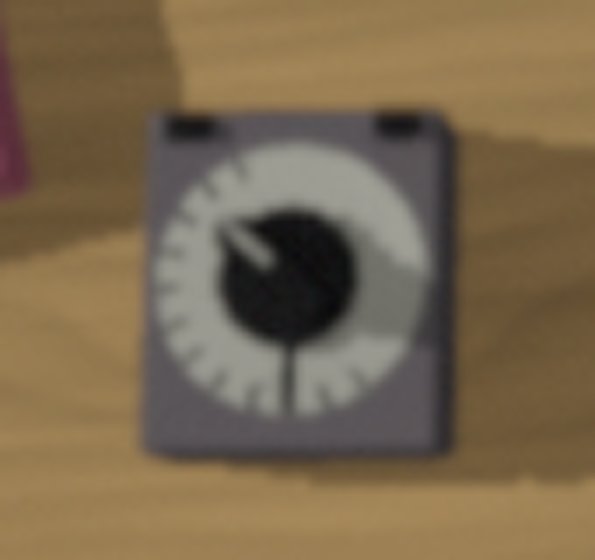

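View pics/crop2.png

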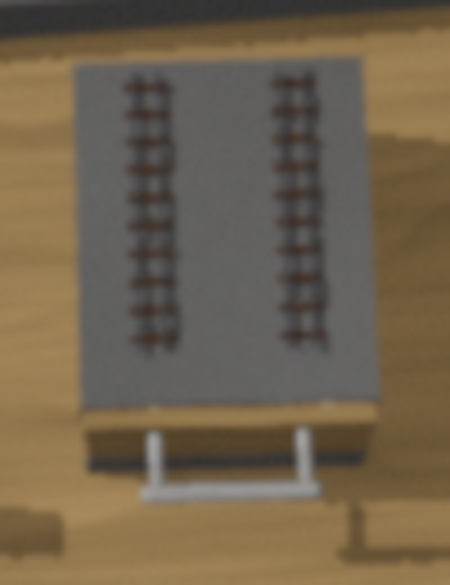

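The crops confirm this is the grey controller. The white pointer line runs from (268,265) to (228,225) in the crop, up-left, and the long broad zero mark points straight down at (288,340)-(288,412). The drawer handle bar runs level from (145,495) to (320,490) in its crop. Next I'll plan and do the knob turn.

```bash
cat >> h.py <<'E'
def down(b): # tool down, closing line at world angle b
    f=(b+np.pi/2)/2; return [0,np.cos(f),np.sin(f),0]
C=np.array([.4693,.3545])
E
python3 - <<'E'
from h import *
f=lambda x,y:((x+.5)/7-.5+150,(y+.5)/7-.5+220)
t=p2w('top',f(228,225),.102)[0,:2]; t2=p2w('top',f(268,265),.102)[0,:2]
m=p2w('top',f(288,412),.06)[0,:2]; m2=p2w('top',f(288,340),.06)[0,:2]
an=lambda v:np.arctan2(v[1],v[0])
ap=an(t-t2); az=an(m-m2); 
print('ptr',ap,an(t-C),t,'zero',az,an(m-C))
ap=an(t-C); az=an(m-C)
D=(az-ap)%(2*np.pi); print('turn ccw',D)
for s in(-1,1):
    b=ap+s*np.pi/2
    print(s,[(lambda q:None if q is None else np.round(q,2).tolist())(robot.inverse_kinematics([*C,.09],down(b+k*D))) for k in(0,.5,1)])
E
```

```text
ptr 0.7233026418151607 0.7746526088851828 [0.48826335 0.37306013] zero 3.0986587450168446 3.0745457884927414
turn ccw 2.2998931796075586
-1 [[0.42, 0.1, -0.19, 1.28, 0.0, 2.79], [0.42, 0.1, -0.19, 1.28, 0.0, 1.64], [0.42, 0.1, -0.19, 1.28, 0.0, 0.49]]
1 [[0.42, 0.1, -0.19, 1.28, 0.0, -0.35], [0.42, 0.1, -0.19, 1.28, 0.0, -1.5], [0.42, 0.1, -0.19, 1.28, 0.0, -2.65]]
```

```bash
python3 - <<'E'
from h import *
b=.75-np.pi/2
robot.move_pose([*C,.20],down(b)); robot.line_to([*C,.091])
robot.grip(0,effort=40)
print('gap',robot.get_finger_gap(),robot.get_position(),robot.get_force(),robot.get_gripper_force())
q=np.array(robot.get_joint_positions())
D=3.087-.75
for k in np.linspace(0,1,7)[1:]:
    r=q.copy(); r[5]-=k*D; robot.move_joints(r)
print(robot.get_force(),robot.get_ft_torque(),robot.get_joint_positions())
robot.grip(1.0); p=robot.get_position(); robot.line_to([p[0],p[1],.22])
robot.move_pose([.5,.12,.32],down(np.pi/2-.3) )
print(robot.get_time(),robot.get_joint_positions())
p,d=vision.get_image('top'); np.savez('top1.npz',p=p,d=d)
A=cv2.resize(p[220:300,150:235],None,fx=7,fy=7,interpolation=cv2.INTER_CUBIC)
cv2.imwrite('pics/crop3.png',A[...,::-1])
E
```

```text
gap 0.17978443282145973 [0.46825964 0.35607941 0.09161124] [-7.12661872  7.29912476  5.59619811] 41.7026424407959
[-11.92530185  -0.83205173   7.81048051] [-0.21711153  2.53093473  0.07441594] [ 0.42670383  0.09680643 -0.19033046  1.28785706  0.00457783  0.48281758]
8.375 [-1.79939504e-02 -1.24808049e-01  5.02466695e-03  1.70171808e+00
  3.53957579e-04  2.81104789e-01]
```

View pics/crop3.png

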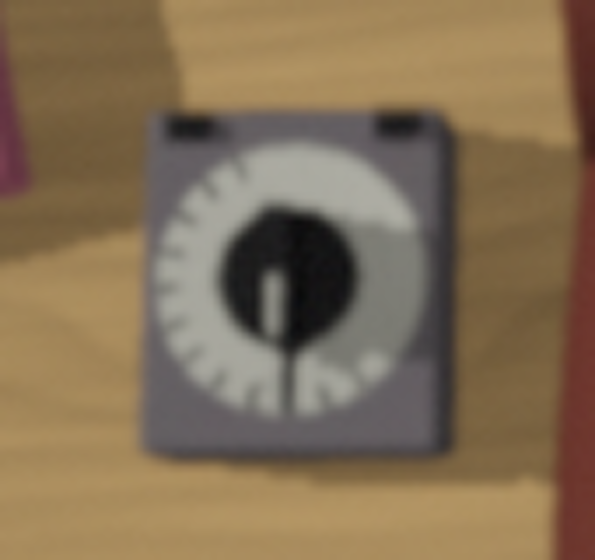

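The pointer line now runs (275,268)-(273,338), nearly parallel to the zero mark at (288,340)-(288,412). The sideways offset looks like height parallax, so I'll check it numerically.

```bash
python3 - <<'E'
from h import *
p=np.load('top1.npz')['p']; g=p.astype(int).sum(2)/3
x0,y0=150+33,220+35
def axis(mask,n,z):
    ys,xs=np.nonzero(mask); W=p2w('top',np.c_[xs,ys],z)[:,:2]
    return W
# white line: centroid per row inside the knob, background black
rows=range(259,268); c=[];w=g[:, 185:194]
for v in rows:
    a=np.clip(g[v,185:193]-35,0,None); c.append(((a*np.arange(185,193)).sum()/a.sum(),v))
P=p2w('top',c,.102)[:,:2]; k=np.polyfit(P[:,0],P[:,1],1); print(np.round(c,1).tolist()); print('ptr angle',np.pi+np.arctan(k[0]),'offset at axis x',np.polyval(k,C[0])-C[1])
c=[]
for v in range(270,278):
    a=np.clip(150-g[v,188:195],0,None); c.append(((a*np.arange(188,195)).sum()/a.sum(),v))
M=p2w('top',c,.06)[:,:2]; k=np.polyfit(M[:,0],M[:,1],1); print(np.round(c,1).tolist());print('zero',np.pi+np.arctan(k[0]),'off',np.polyval(k,C[0])-C[1], np.arctan2(*(M.mean(0)-C)[::-1])%(2*np.pi))
print('from ctr',np.arctan2(*(P[-1]-C)[::-1])%(2*np.pi),w2p('top',[[*C,.102],[*C,.06]]))
# controller yaw from box top edges (grey box)
z=np.load('top1.npz');Pc=cloud('top',z['d']);h=Pc[225:295,155:225];b=(h[...,2]>.05)&(h[...,2]<.11)
b=cv2.morphologyEx(b.astype(np.uint8),cv2.MORPH_OPEN,np.ones((5,5)))>0
print(cv2.minAreaRect(h[b][:,:2].astype(np.float32)))
# handle geometry
p0=np.load('top0.npz')['p'];hsv=cv2.cvtColor(p0,cv2.COLOR_RGB2HSV)
bm=(hsv[...,1]<70)&(hsv[...,2]>110); ys,xs=np.nonzero(bm[189:200,270:324]); W=p2w('top',np.c_[xs+270,ys+189],.110)
print('bar',cv2.minAreaRect(W[:,:2].astype(np.float32)),W[:,:2].mean(0))
E
```

```text
[[188.5, 259.0], [188.5, 260.0], [188.6, 261.0], [188.5, 262.0], [188.5, 263.0], [188.5, 264.0], [188.5, 265.0], [188.3, 266.0], [187.6, 267.0]]
ptr angle 3.02120436977219 offset at axis x -0.00022886694392243445
[[191.2, 270.0], [190.9, 271.0], [190.8, 272.0], [190.6, 273.0], [190.6, 274.0], [190.6, 275.0], [190.6, 276.0], [190.6, 277.0]]
zero 3.0200097686980167 off -0.0020706714880651678 3.067830546748049
from ctr 2.976143577009014 [[188.72378255 257.62741347]
 [191.17572941 259.19457665]]
((0.46791189908981323, 0.35595738887786865), (0.1297059804201126, 0.15073223412036896), 87.23499298095703)
bar ((0.6388500332832336, 0.02397916465997696), (0.12010328471660614, 0.021642349660396576), 85.50824737548828) [0.63648668 0.02661598]
```

```bash
python3 - <<'E'
from h import *
z=np.load('top0.npz');p,d=z['p'],z['d'];P=cloud('top',d);g=p.astype(float).mean(2)
f=lambda x,y:((x+.5)/4.5-.5+245,(y+.5)/4.5-.5+85)
E=p2w('top',[f(143,495),f(320,490)],.109)[:,:2];print('bar ends',E.round(4).tolist(),E.mean(0),np.degrees(np.arctan2(*(E[0]-E[1])[::-1])))
S=P[80:205,250:340].reshape(-1,3)
lid=S[(S[:,2]>.118)&(S[:,2]<.14)];print('lid',cv2.minAreaRect(lid[:,:2].astype(np.float32)),len(lid))
h=P[185:200,272:322].reshape(-1,3); h=h[(h[:,2]>.104)&(h[:,2]<.116)]
h=h[h[:,0]<.645]; print('bar depth',h.mean(0),cv2.minAreaRect(h[:,:2].astype(np.float32)),len(h))
print('front pts x',np.percentile(lid[:,0],[0,1,2,5,100]))
# corners of lid from contours
m=np.zeros(g.shape,np.uint8); L=(P[...,2]>.118)&(P[...,2]<.14); m[80:205,250:340]=L[80:205,250:340]
for v in (110,130,150,165,175): 
    xs=np.nonzero(m[v])[0]; a=p2w('top',[[xs[0]-.5,v],[xs[-1]+.5,v]],.125)[:,:2]; print(v,a.round(4).tolist())
E
```

```text
bar ends [[0.6372, 0.0832], [0.6314, -0.0349]] [0.63427258 0.02414492] 87.17016743542848
lid ((0.784540057182312, 0.016994759440422058), (0.2003011703491211, 0.307753324508667), 87.12096405029297) 5200
bar depth [0.63385761 0.02600002 0.10953093] ((0.6341399550437927, 0.025896292179822922), (0.019040945917367935, 0.11757183820009232), 0.1485358327627182) 149
front pts x [0.62846983 0.67748602 0.68099943 0.68981887 0.94134494]
110 [[0.9042, 0.1113], [0.8887, -0.0882]]
130 [[0.8393, 0.116], [0.8236, -0.0849]]
150 [[0.775, 0.1145], [0.7596, -0.0816]]
165 [[0.7281, 0.1209], [0.7123, -0.0799]]
175 [[0.697, 0.1232], [0.6813, -0.0768]]
```

```bash
cat > pull.py <<'E'
from h import *
y=.052; u=np.array([-np.cos(y),np.sin(y),0]); H=np.array([.634,.0255,.101])
qs=[(robot.inverse_kinematics(H,down(b)),b) for b in(-y,np.pi-y)]
b=min([t for t in qs if t[0] is not None],key=lambda t:abs(t[0][5]))[1]
assert robot.inverse_kinematics(H+.17*u,down(b)) is not None
robot.grip(.45); robot.move_pose(H+[0,0,.1],down(b)); robot.pause(.2); f0=np.array(robot.get_force())
robot.line_to(H,vel=.1); print('descended',np.array(robot.get_force())-f0)
robot.grip(0,effort=30); robot.pause(.2)
p0=np.array(robot.get_position()); print('gripped',robot.get_finger_gap(),p0,np.array(robot.get_force())-f0,robot.get_time())
s=0; log=[]
while s<.172 and robot.get_time()<60:
    s+=.005 if s<.054 else .001
    robot.line_to(H+s*u,vel=.04 if s<.056 else .02)
    f=-(np.array(robot.get_force())-f0)@u; x=(np.array(robot.get_position())-p0)@u
    log.append((round(s*1e3,1),round(x*1e3,1),round(f,1)))
    if f>14: break
print(log); print(robot.get_time(),np.array(robot.get_force())-f0,robot.get_finger_gap())
E
python3 pull.py
```

```text
descended [-0.65392156 -1.17637052 -0.1943427 ]
gripped 0.12629367632842653 [0.63379283 0.02547429 0.10172494] [-6.06351525 -1.10462594  5.41662984] 11.9333
[(5.0, np.float64(4.3), np.float64(1.1)), (10.0, np.float64(9.5), np.float64(1.1)), (15.0, np.float64(14.5), np.float64(1.2)), (20.0, np.float64(19.6), np.float64(1.8)), (25.0, np.float64(24.6), np.float64(0.9)), (30.0, np.float64(29.7), np.float64(1.0)), (35.0, np.float64(34.7), np.float64(1.4)), (40.0, np.float64(39.7), np.float64(1.6)), (45.0, np.float64(44.7), np.float64(0.7)), (50.0, np.float64(49.7), np.float64(1.0)), (55.0, np.float64(54.7), np.float64(1.7)), (56.0, np.float64(55.5), np.float64(2.2)), (57.0, np.float64(56.5), np.float64(1.7)), (58.0, np.float64(57.5), np.float64(3.2)), (59.0, np.float64(58.5), np.float64(1.5)), (60.0, np.float64(59.5), np.float64(2.0)), (61.0, np.float64(60.5), np.float64(1.5)), (62.0, np.float64(61.5), np.float64(1.1)), (63.0, np.float64(62.5), np.float64(1.9)), (64.0, np.float64(63.4), np.float64(2.5)), (65.0, np.float64(64.5), np.float64(2.0)), (66.0, np.float64(65.4), np.float64(2.1)),
[... 1334 characters left out ...]
, (98.0, np.float64(98.0), np.float64(-1.2)), (99.0, np.float64(99.0), np.float64(-1.5)), (100.0, np.float64(100.1), np.float64(-3.4)), (101.0, np.float64(101.2), np.float64(-2.7)), (102.0, np.float64(102.3), np.float64(-3.2)), (103.0, np.float64(102.7), np.float64(0.3)), (104.0, np.float64(103.5), np.float64(1.8)), (105.0, np.float64(104.4), np.float64(2.3)), (106.0, np.float64(105.4), np.float64(1.9)), (107.0, np.float64(106.4), np.float64(2.6)), (108.0, np.float64(107.0), np.float64(4.1)), (109.0, np.float64(107.2), np.float64(9.5)), (110.0, np.float64(107.4), np.float64(13.4)), (111.0, np.float64(107.5), np.float64(19.3))]
28.9583 [19.2620664  -0.3332048  -5.90589108] 0.12708871306408556
```

The pull shows the catch peak at about 80 mm, a release towards 102 mm, then a steep rise at 107 mm, which is the stop. I'll ease off, let go, lift clear and check.

```bash
python3 - <<'E'
from h import *
u=np.array([-np.cos(.052),np.sin(.052),0]); H=np.array([.634,.0255,.101])
robot.line_to(H+.108*u,vel=.02); print(robot.get_force())
robot.grip(.42); robot.pause(.3); p=np.array(robot.get_position()); robot.line_to([p[0],p[1],.28],vel=.1)
robot.move_pose([.25,.42,.35],down(.9)); robot.pause(.3); print(robot.get_time(),robot.get_force())
p,d=vision.get_image('top');P=cloud('top',d)
A=cv2.resize(p[75:305,140:440],None,fx=2.6,fy=2.6,interpolation=cv2.INTER_CUBIC); cv2.imwrite('pics/end.png',A[...,::-1])
L=(P[...,2]>.118)&(P[...,2]<.14)
for v in (110,130,150,165): 
    xs=np.nonzero(L[v,245:345])[0]+245; print(v,p2w('top',[[xs[0]-.5,v],[xs[-1]+.5,v]],.125)[:,:2].round(4).tolist())
E
```

```text
[5.56249577 0.54004193 5.4301127 ]
33.925 [ 0.50411959 -0.47462708 -0.79556699]
110 [[0.9042, 0.1113], [0.8887, -0.0882]]
130 [[0.8393, 0.116], [0.8236, -0.0849]]
150 [[0.7752, 0.1175], [0.7596, -0.0816]]
165 [[0.7281, 0.1209], [0.7123, -0.0799]]
```

View pics/end.png

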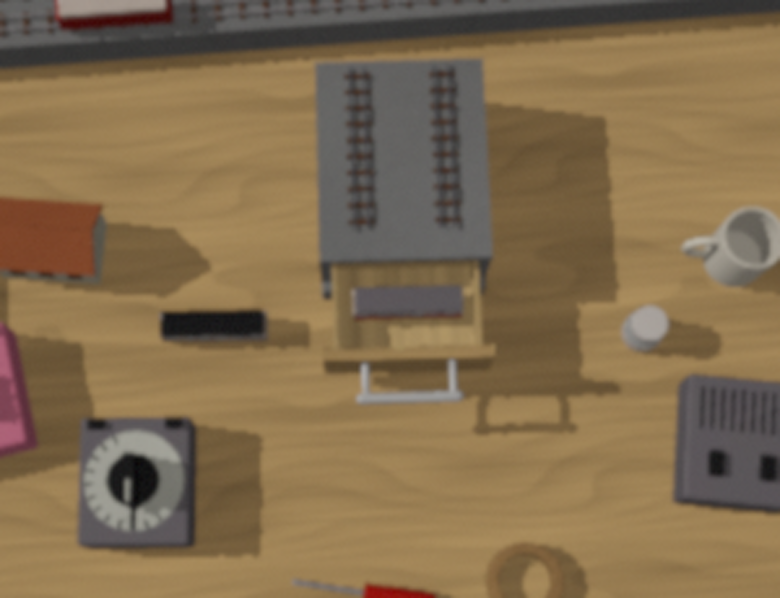

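The drawer stands open on its catch, with its handle at (410,395). The throttle pointer at (128,490) is on the zero mark. The cabinet, railcar and jar have not moved, and the arm is clear.

```bash
python3 -c "
from workcell import ticket; print(ticket.job_done())"
```

```text
the job is handed in; nothing more can be done
None
```

The job is handed in, though no verdict came back: the throttle is on zero to within what the camera can show, the drawer was then pulled to its stop (about 107 mm) and stays open on its catch, and in the last picture the cabinet, railcar and jar have not moved.

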